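# Load a round soap loaf against the cutter's thickness stop

### The arm

A 6-joint arm with a two-finger parallel gripper is mounted at the origin on a cart in front of the work surface, level with it; the furniture and walls round the work are solid. World frame = base frame: x ahead of the robot, y to its left, z up, the work surface at z = 0. Lengths are in m, angles in rad, forces in N, time in s.
With the tool pointing down it reaches from about 0.4 to 0.925 m from the base axis. Payload 3.4 kg.
Tool frame: the origin (TCP) lies midway between the tips of the shut fingers; the grasp point (between the pads) lies 19 mm behind it; z points along the fingers, y is the line along which they close (so a half turn about z gives the same grasp; the last joint's range is limited). The gripper opens to 85 mm and grips with 20 to 120 N. Pads are 22 mm wide; open, the fingers measure 114 mm over their backs; the gripper's body (76 mm by 85 mm) begins 54 mm behind the grasp point. The pads swing forward as they close: fully open they stand 13 mm farther back than shut.
Start: joints at [-1.343, 0.307, 1.506, -0, 1.328, -0.073], TCP at [0.17, -0.549, 0.231] pointing down, gripper open.
Joint ranges: [-3.12, 3.12], [-1.05, 2.28], [0.14, 2.33], [-1.42, 4.57], [0.1, 2.73], [-2.68, 2.68]. Speed limits (rad/s): [2.57, 2.57, 3.14, 3.14, 3.14, 3.14].

### API

Orientations are given as a unit quaternion [x, y, z, w].
In Python, from bench import state, cams, workorder gives the robot as it stands.
- The arm moves only by the tool move_arm, never from a script. Its argument "moves" is a list of rows, each a list of 3 entries, a list of its own where there are three numbers: the shift along the world's x, y, z in units of 40 mm (1.0 is 40 mm), then the turn about the world's z in units of 8 degrees (1.0 is 8 degrees), then the closure, from 0 (fully open) to 1 (shut). In form: [[[tx, ty, tz], twist, hand], ...]. A call has 1 to 8 rows; each row is the pose to reach, as a shift and turn from the pose commanded when the call began; what a row does not reach only later rows make up. A row lasts 1/10 s, in which the tool goes at most 50 mm and 8.59 degrees, less where a joint would pass 70% of its speed; a pose out of reach is approached as far as the arm can. A call with a gripper value outside its range is refused whole. The fingers move at their own pace and stop on an object; the grip force is fixed at half the most. Time passes only in rows, so rows that repeat a pose let the fingers close. It gives the time, the measured TCP pose, the force, the opening and the grip force at its end, in the units of the state.
- state(): the state, without advancing time (a new reading comes with each control period).
- cams.grab_frame(name): name is "scene" or "top" or "wrist"; returns a dict with "color" (420x560x3 uint8, red, green, blue), "fx", "fy", "cx", "cy" (pixels), "R" (3x3) and "t" (3): a world point X has camera coordinates R X + t. Camera axes: x right, y down, z forward; pixel columns grow to the right and rows downward; lengths in m; the calibration is good to about 2 mm. A picture is of the moment at which its call begins. There is no depth.
- workorder.finish_job(): hands the job in; it is judged then, once.
The state is a dict: "t": time; "joint_pos": joint angles; "dq": joint speeds; "tau": joint torques, N m; "position": TCP position; "eef_rot": TCP orientation; "wrist_force": force on the tool from outside, world axes, zero at the start; "moment": the same for the moment, N m; "finger_gap": finger opening in m; "finger_force": force on a finger pad.
Only numpy, scipy, OpenCV 4.12 (cv2) and the standard library are available. Lean on these libraries where they do the work, as an engineer would, in place of code of your own. Each camera call takes 0.05 s, during which the arm holds its last target. There are 200 camera calls.

### The job

Pick the round soap loaf up from its dowel rest, lay it gently into the V groove of the wire cutter, and push it along the groove, under the sprung hold-down roller, until its end sits firmly home against the buffer of the thickness stop. Feel for the stop and press only lightly against it, because a hard push dents the soft soap; then let go and leave the loaf lying there, and do not disturb the three loose soaps near the cutter and the rest.

Things in the scene. Friction and masses are not known exactly. Their poses are not given: they have to be found in the camera images.
- loaf: to be loaded: plain cream round bar of soap, 48 mm in diameter, 170 mm long, about 0.3 kg. Origin at its centre, x along its length (both ends alike; it may be rolled about x). It starts level on the dowel rest, its axis 48.5 mm above the table. Gripped across its diameter from above, on the rest and in the groove. More than 15 N against the stop dents its soft end
- rest: low fixed wooden rest under the loaf: two 12 mm dowels, 140 mm long, 40 mm wide over both, on two cross feet (56 mm wide, 14 mm thick, 52 mm either side of the middle). Origin under its middle on the table, x along the dowels, z up
- cutter: fixed wire soap cutter, board 390 x 108 x 18 mm. Origin on the table, x along the V groove towards the stop, y across, z up. Rail 36 mm wide at y = 0 from x = -205 to 165 mm, top edges at z = 48 mm, 120 degree V along its top; a lying loaf's axis is at y = 0, z = 65.3 mm. Posts (y = +-42 mm) and raised wire frame with wooden handle at x = 70 mm, 245 mm high
- groove_open (a point): point on the axis of a loaf that lies in the open part of the groove (cutter x = -95 mm, z = 65.3 mm); axes as the cutter's. A loaf centred here is clear of the roller and reaches from x = -180 to -10 mm. The loaf can be laid from above only in this part, front end short of the roller's bracket, which begins at cutter x = 15 mm; from there it is pushed in +x
- roller_mid (a point): middle of the hold-down roller over the groove (cutter x = 35 mm), 20 mm thick, 34 mm wide, free to turn; bracket 158 mm high. It stands 2 mm lower than a lying loaf's top and is lifted by the loaf with 2.4 to 3 N. The push takes about 1 to 3 N in the open, more for a moment at the roller, 3 to 6 N under it, varying with the day; at the stop it rises on by some 4 N for each mm that the loaf still moves
- stop: thickness stop: fixed aluminium bracket across the rail, 50 mm wide, 46 mm high, with a set screw along the groove's axis; on the screw's end a round rubber buffer, 28 mm wide, which the loaf's end must touch. Origin on the bracket's front face at cutter x = 135 mm, on the axis. The screw is set anew each day and not reported: the buffer's face stands 15 to 40 mm before the bracket and gives 1 mm per 4 N
- soap_rose: bystander: loose rose-shaped grey soap, 68 mm across, 34 mm high, on the table; origin under its middle
- soap_dahlia: bystander: loose dahlia-shaped olive soap, 74 mm across, 35 mm high; origin under its middle
- soap_cloud: bystander: loose pinkish soap shaped like a cluster of small balls, 69 mm across, 35 mm high; origin under its middle

How it is judged:
By the outcome, as a careful person would: the job done as asked, in the order asked, and still so for the second after the job is handed in, with the robot touching nothing.
It also fails if it takes over 70 s, if anything falls off the work surface, if the arm or the gripper's body presses on something with over 40 N, if the wrist force passes 120 N, or if a joint passes its speed limit or range.

## Working session

There is one attempt and no reset: what is moved stays moved. The work goes in short steps, Python scripts to look and compute and a tool call to move; the robot and the scene stay as the last step left them, time stands still between calls to the robot, and variables do not carry over. Pictures are saved under pics/ and viewed, at most 10 in all, crops included, and the job is handed in when it is done.

Besides the shell and the picture viewer there is one more tool, called after "Request:" as name(argument=value, ...) on one line, values as JSON. move_arm: Moves the arm, as the interface text tells. Its arguments: {"type":"object","properties":{"moves":{"type":"array"}},"required":["moves"]}

```bash
mkdir -p pics; cat > h.py <<'E'
import numpy as np,cv2
from bench import state,cams,workorder
import pickle
def grab(n,f):
    c=cams.grab_frame(n); cv2.imwrite(f'pics/{f}.png',c['color'][:,:,::-1]); pickle.dump(c,open(f'pics/{f}.pkl','wb')); return c
def ld(f): return pickle.load(open(f'pics/{f}.pkl','rb'))
def ray(c,p):
    R,t=np.array(c['R']),np.array(c['t']); d=R.T@np.array([(p[0]-c['cx'])/c['fx'],(p[1]-c['cy'])/c['fy'],1]); return -R.T@t,d
def atz(c,p,z):
    o,d=ray(c,p); return o+d*(z-o[2])/d[2]
def tri(*cp):
    A=np.zeros((3,3));b=np.zeros(3)
    for c,p in cp:
        o,d=ray(c,p); d=d/np.linalg.norm(d); M=np.eye(3)-np.outer(d,d); A+=M;b+=M@o
    x=np.linalg.solve(A,b); return x
def proj(c,X):
    v=np.array(c['R'])@np.array(X)+np.array(c['t']); return np.array([c['fx']*v[0]/v[2]+c['cx'],c['fy']*v[1]/v[2]+c['cy']])
E
python3 - <<'E'
from h import *
for n in ['scene','top']:
    c=grab(n,n+'0'); print(n,c['fx'],-np.array(c['R']).T@c['t'])
    im=cv2.imread(f'pics/{n}0.png'); cv2.imwrite(f'pics/{n}0b.png',cv2.resize(im,(800,600),interpolation=cv2.INTER_CUBIC))
s=state();print(s['t'],s['position'],s['eef_rot'],s['finger_gap'])
E
```

```text
scene 499.31032615599554 [-0.22331043  0.70731071  0.7239266 ]
top 418.19239668648737 [0.40562543 0.15095344 0.97866105]
0.1 [ 0.1701735  -0.54857077  0.23047745] [ 9.88710345e-01  1.49836510e-01 -8.88100012e-05 -9.30997503e-04] 0.08557493509214745
```

View pics/scene0b.png

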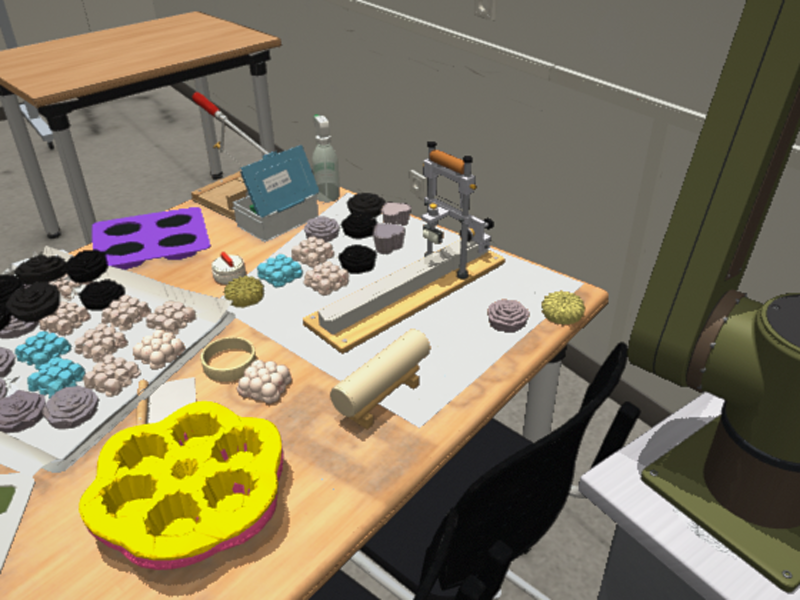

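View pics/top0b.png

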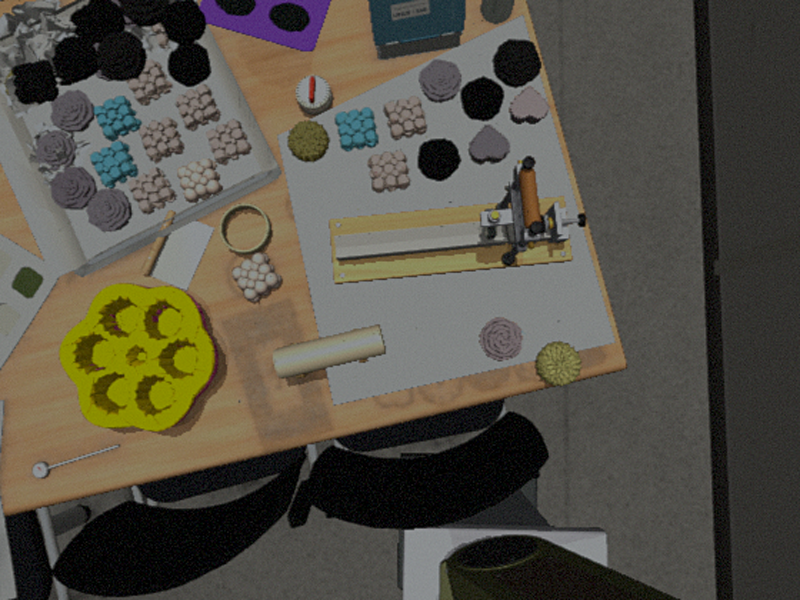

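The scene view shows the loaf near (382,372) and the cutter running from (330,325) to (490,255). The top view (enlarged 1.43x) shows the loaf from (275,362) to (382,340), the groove from (337,245) to about (575,228), and the stop at the right. Next I'll view enlarged crops.

```bash
python3 - <<'E'
import cv2
im=cv2.imread('pics/top0.png')[100:280,180:420]; cv2.imwrite('pics/tc.png',cv2.convertScaleAbs(cv2.resize(im,(792,594),interpolation=cv2.INTER_CUBIC),alpha=1.3))
im=cv2.imread('pics/scene0.png')[90:300,205:365]; cv2.imwrite('pics/sc.png',cv2.resize(im,None,fx=2.8,fy=2.8,interpolation=cv2.INTER_CUBIC))
E
```

```text
(no output)
```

View pics/tc.png

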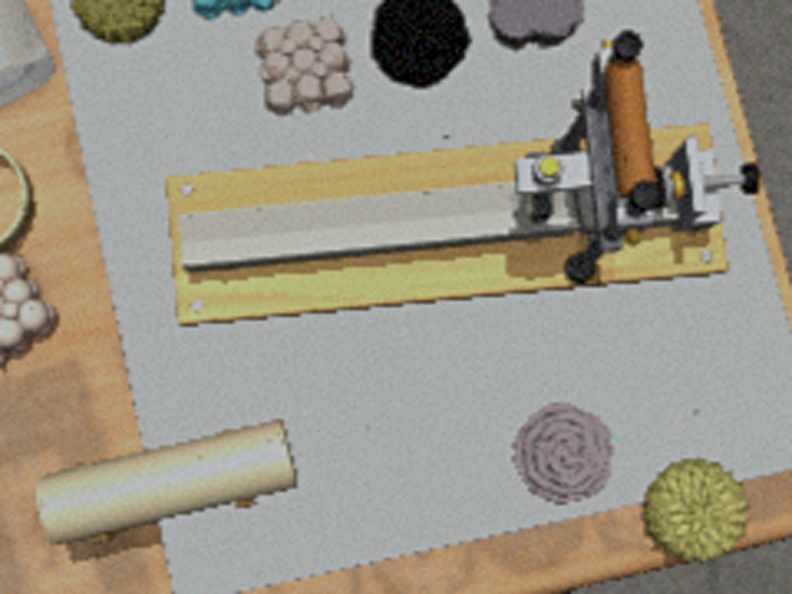

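View pics/sc.png

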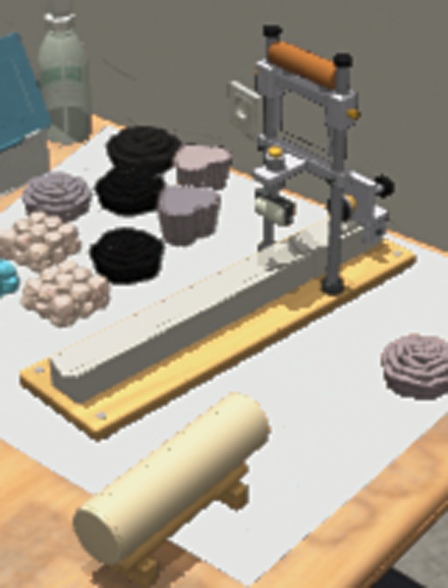

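The top crop (3.3x) shows board corners at (168,178), (181,324), (727,270) and (710,124). The rail's left end is at (182,213)-(184,266), and the loaf spans (38,490) to (296,485). The scene crop (2.8x) shows the loaf's near end at about (97,533) and its far end at about (250,415). I'll fit poses now.

```bash
cat > fit.py <<'E'
from h import *
from scipy.optimize import minimize,least_squares
T,S=ld('top0'),ld('scene0')
t2=lambda L:np.array(L)/3.3+[180,100]
s2=lambda L:np.array(L)/2.8+[205,90]
def cyl(p,n=40):
    x,y,z,a=p; th=np.linspace(0,2*np.pi,n,endpoint=False); u=np.array([np.cos(a),np.sin(a),0]);v=np.array([-u[1],u[0],0])
    return np.array([np.array([x,y,z])+e*u+.024*(np.cos(t)*v+np.sin(t)*np.array([0,0,1])) for e in(-.085,.085) for t in th])
def iou(poly,c,p):
    h=cv2.convexHull(np.array([proj(c,X) for X in cyl(p)],np.float32)); q=cv2.convexHull(np.array(poly,np.float32))
    a,_=cv2.intersectConvexConvex(h,q); A,B=cv2.contourArea(h),cv2.contourArea(q); return a/(A+B-a)
if __name__=='__main__':
    pt=t2([(38,490),(40,482),(283,421),(290,440),(296,485),(60,541),(52,541),(44,520)])
    ps=s2([(77,515),(85,500),(232,398),(248,394),(262,403),(269,420),(268,437),(122,554),(108,561),(92,552),(80,535)])
    c0=atz(T,t2((168,482)),.0485); 
    l,r=atz(T,t2((45,515)),.0485),atz(T,t2((290,452)),.0485); a=np.arctan2(*(r-l)[[1,0]])
    print(c0,a)
    res=minimize(lambda p:2-iou(pt,T,p)-iou(ps,S,p),[*c0[:2],.0485,a],method='Nelder-Mead',options=dict(initial_simplex=np.array([*c0[:2],.0485,a])+np.vstack([np.zeros(4),np.diag([.01,.01,.01,.05])]),maxiter=500))
    print('loaf',res.x,res.fun)
    # cutter
    bt=t2([(168,178),(181,324),(727,270),(710,124)]); bs=s2([(21,377),(98,437),(415,258)])
    rt=t2([(182,213),(184,266)])
    def model(q):
        x,y,a,o=q; R=np.array([[np.cos(a),-np.sin(a)],[np.sin(a),np.cos(a)]])
        f=lambda X:np.array([*(R@X[:2]+[x,y]),X[2]])
        B=[(-.195+o,.054,.018),(-.195+o,-.054,.018),(.195+o,-.054,.018),(.195+o,.054,.018)]
        P=[(T,B[i],bt[i]) for i in range(4)]+[(S,B[i],bs[j]) for j,i in enumerate((0,1,2))]
        P+=[(T,(-.205,.018,.048),rt[0]),(T,(-.205,-.018,.048),rt[1])]
        return np.array([proj(c,f(X))-m for c,X,m in P])
    B=atz(T,bt.mean(0),.018)
    r=least_squares(lambda q:model(q).ravel(),[B[0],B[1],-1.5,0],loss='soft_l1'); print('cutter',r.x,np.round(model(r.x),1).tolist())
    for n,X in dict(rose=(563,455),dahlia=(697,510),cloud=(5,310)).items(): print(n,atz(T,t2(X),.02))
E
python3 fit.py
```

```text
[0.42364193 0.27868158 0.0485    ] -1.3036076718621485
loaf [ 0.4260013   0.27645973  0.04723711 -1.31593524] 0.24928109107657637
cutter [ 0.61147021  0.0693386  -1.45684685 -0.02233975] [[-1.0, -0.1], [-1.0, 0.9], [1.3, 0.4], [0.5, -0.7], [-1.9, -1.8], [-0.8, -2.1], [0.8, -1.8], [-0.3, 1.0], [0.4, 0.5]]
rose [0.44725493 0.00946609 0.02      ]
dahlia [ 0.41103401 -0.08193743  0.02      ]
cloud [0.5433213  0.40160408 0.02      ]
```

Request:
move_arm(moves=[[[4.5,3.75,2.25],1,0],[[4.5,3.75,2.25],2,0],[[4.5,3.75,2.25],3,0],[[4.5,3.75,2.25],4,0],[[4.5,3.75,2.25],5,0],[[4.5,3.75,2.25],6,0],[[4.5,3.75,2.25],6,0]])

```text
t: 0.8
position: [0.3515, -0.3981, 0.3217]
eef_rot: [0.841, 0.541, -0.0, 0.0]
wrist_force: [-0.7, -0.1, -0.3]
finger_gap: 0.0856
finger_force: 0.0
```

Request:
move_arm(moves=[[[3,7.5,0],1,0],[[3,7.5,0],2,0],[[3,7.5,0],3,0],[[3,7.5,0],4,0],[[3,7.5,0],4.9,0],[[3,7.5,0],4.9,0],[[3,7.5,0],4.9,0],[[3,7.5,0],4.9,0]])

```text
t: 1.6
position: [0.4704, -0.0973, 0.3204]
eef_rot: [0.613, 0.79, 0.0, -0.001]
wrist_force: [-0.1, -1.2, 0.4]
finger_gap: 0.0855
finger_force: 0.0
```

Request:
move_arm(moves=[[[-1.1,9.4,0],0,0],[[-1.1,9.4,0],0,0],[[-1.1,9.4,0],0,0],[[-1.1,9.4,0],0,0],[[-1.1,9.4,0],0,0],[[-1.1,9.4,0],0,0],[[-1.1,9.4,0],0,0],[[-1.1,9.4,0],0,0]])

```text
t: 2.4
position: [0.4264, 0.2781, 0.3206]
eef_rot: [0.614, 0.789, -0.0, -0.0]
wrist_force: [0.5, 0.4, -1.1]
finger_gap: 0.0855
finger_force: 0.0
```

```bash
python3 - <<'E'
from h import *
c=grab('wrist','w0'); im=cv2.imread('pics/w0.png'); cv2.imwrite('pics/w0b.png',cv2.resize(im,(800,600),interpolation=cv2.INTER_CUBIC))
s=state();print(s['t'],s['position'],s['eef_rot'],s['joint_pos'],c['fx'],-np.array(c['R']).T@c['t'])
E
```

```text
2.45 [0.42627385 0.28115287 0.32040737] [ 6.13127188e-01  7.89982412e-01  7.64906513e-04 -1.50171087e-03] [0.49787602 0.15708471 1.48632093 0.00337382 1.49799137 0.24686298] 361.9583023024148 [0.40730054 0.35628193 0.46344649]
```

View pics/w0b.png

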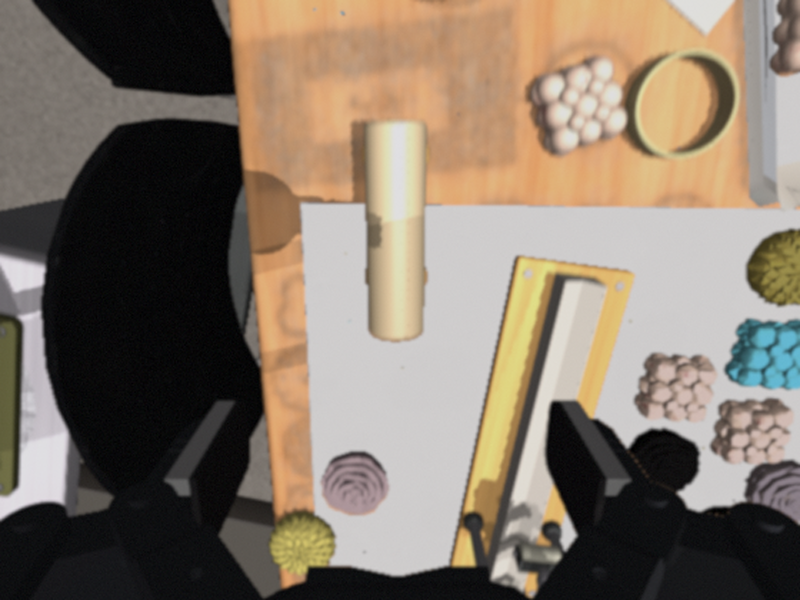

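The wrist view (1.43x) shows the loaf from (396,121) to (397,341), between x=367 and x=425. The cutter board's near corners are at (517,257) and (633,270), and the roller is at (540,556). I'll refit with all three views.

```bash
cat > fit2.py <<'E'
from fit import *
W=ld('w0'); w2=lambda L:np.array(L)/(800/560)
pt=t2([(38,490),(40,482),(283,421),(290,440),(296,485),(60,541),(52,541),(44,520)])
ps=s2([(77,515),(85,500),(232,398),(248,394),(262,403),(269,420),(268,437),(122,554),(108,561),(92,552),(80,535)])
pw=w2([(365,127),(368,121),(424,121),(427,127),(423,333),(412,339),(397,341),(381,339),(370,333)])
p0=np.array([.426,.2765,.0485,-1.316])
S4=np.vstack([np.zeros(4),np.diag([.008,.008,.008,.04])])
for nm,V in dict(all=[(pt,T),(ps,S),(pw,W)],W=[(pw,W)],WT=[(pw,W),(pt,T)],WS=[(pw,W),(ps,S)]).items():
    r=minimize(lambda p:-sum(iou(a,c,p) for a,c in V),p0,method='Nelder-Mead',options=dict(initial_simplex=p0+S4,maxiter=800))
    print(nm,r.x,[round(iou(a,c,r.x),3) for a,c in V])
bt=t2([(168,178),(181,324),(727,270),(710,124)]); bs=s2([(21,377),(98,437),(415,258)]); rt=t2([(182,213),(184,266)])
bw=w2([(633,270),(517,257)]);
o=-.02
B=[(-.195+o,.054,.018),(-.195+o,-.054,.018),(.195+o,-.054,.018),(.195+o,.054,.018)]
P=[(T,B[i],bt[i]) for i in range(4)]+[(S,B[i],bs[i]) for i in range(3)]+[(W,B[i],bw[i]) for i in range(2)]
P+=[(T,(-.205,.018,.048),rt[0]),(T,(-.205,-.018,.048),rt[1]),(W,(-.205,.018,.048),w2((606,284))),(W,(-.205,-.018,.048),w2((566,277)))]
def model(q,P):
    x,y,a,z=q; R=np.array([[np.cos(a),-np.sin(a)],[np.sin(a),np.cos(a)]])
    return np.array([proj(c,[*(R@np.array(X[:2])+[x,y]),X[2]+z])-m for c,X,m in P])
for nm,Q in dict(all=P,W=[p for p in P if p[0] is W],T=[p for p in P if p[0] is T]).items():
    r=least_squares(lambda q:model(q,Q).ravel() if nm=='all' else model([*q[:3],0],Q).ravel(),[.611,.069,-1.457,0],loss='soft_l1'); print(nm,r.x,np.round(model(r.x,Q),1).tolist())
    x,y,a,_=r.x
    for m,d in dict(open=-.095,front=.015).items(): print(m,x+d*np.cos(a),y+d*np.sin(a))
E
python3 fit2.py
```

```text
all [ 0.42575439  0.27894     0.04552854 -1.32449803] [0.882, 0.853, 0.969]
W [ 0.42569566  0.27970339  0.0402959  -1.32028969] [0.974]
WT [ 0.42575467  0.27942063  0.03561249 -1.32066417] [0.97, 0.9]
WS [ 0.42522226  0.27947103  0.04696729 -1.32248058] [0.97, 0.854]
all [ 0.61434735  0.07169118 -1.46138465 -0.00860404] [[-0.4, -1.0], [-0.6, -0.3], [0.2, 0.1], [-0.3, -0.6], [-2.4, 0.2], [-1.7, 0.1], [-0.1, 0.6], [0.3, 0.7], [-0.3, -1.5], [-0.8, 0.1], [-0.1, -0.5], [-1.1, 1.2], [-1.9, 2.1]]
open 0.603973965306176 0.16612313138848872
front 0.6159852515370469 0.05678087513282107
W [ 0.61392906  0.07456862 -1.44986714  0.        ] [[2.0, -0.4], [-0.4, -2.0], [0.3, 0.5], [-1.2, 1.7]]
open 0.6024687702023108 0.16887482883224053
front 0.6157385831713795 0.05967816192447298
T [ 0.61193     0.07048875 -1.46018453  0.        ] [[-0.4, -0.7], [-0.6, 0.3], [1.8, 0.4], [1.1, -0.7], [-0.8, 0.5], [-0.1, -0.0]]
open 0.6014432914762472 0.16490818238283195
front 0.6135857931363183 0.05558041988201441
```

Request:
move_arm(moves=[[[0,0,-1.2],0,0],[[0,0,-2.4],0,0],[[0,0,-3.6],0,0],[[0,0,-4.8],0,0],[[0,0,-5],0,0],[[0,0,-5],0,0],[[0,0,-5],0,0]])

```text
t: 3.15
position: [0.4284, 0.2768, 0.123]
eef_rot: [0.613, 0.79, 0.001, 0.001]
wrist_force: [-0.5, -0.0, -0.0]
finger_gap: 0.0856
finger_force: 0.0
```

```bash
python3 - <<'E'
from h import *
c=grab('wrist','w1'); im=cv2.imread('pics/w1.png'); cv2.imwrite('pics/w1b.png',cv2.resize(im,(800,600),interpolation=cv2.INTER_CUBIC))
s=state();print(s['t'],s['position'],s['eef_rot'],s['wrist_force'])
from fit import cyl
for p in [(.4257,.2795,.0485,-1.321)]:
    h=np.array([proj(c,X) for X in cyl(p)])*800/560; print(h.min(0),h.max(0))
E
```

```text
3.2 [0.42866753 0.27724584 0.12357138] [0.61322609 0.78990416 0.00203997 0.00100913] [-0.74741168  1.20254746 -0.65828989]
[328.71539307 106.72127549] [451.10915968 506.90166366]
```

View pics/w1b.png

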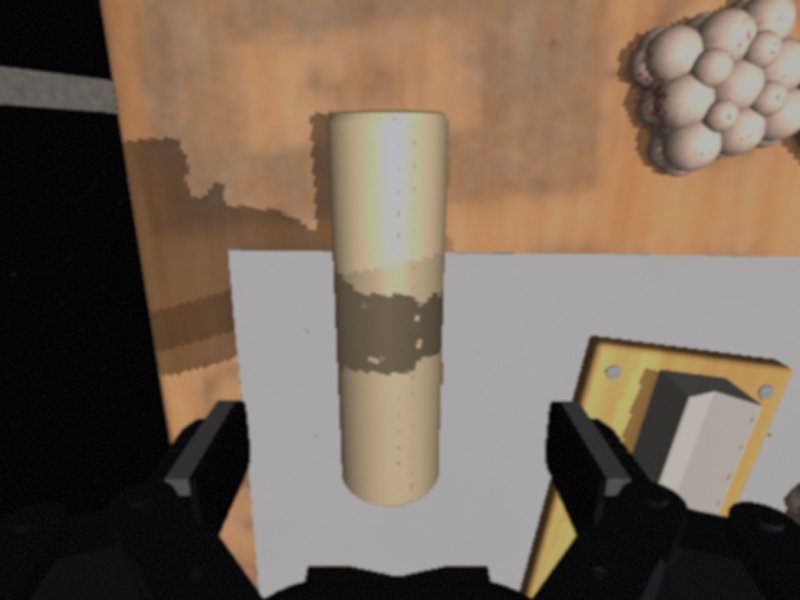

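The second wrist view matches the model: loaf x 328-448, y 110-506 against predicted 329-451 and 107-507. It lies about 2.5 mm toward the robot from the finger centre. I'll descend and grip.

Request:
move_arm(moves=[[[-0.06,0.05,-0.6],0,0],[[-0.06,0.05,-1.2],0,0],[[-0.06,0.05,-1.8],0,0],[[-0.06,0.05,-2.4],0,0],[[-0.06,0.05,-2.4],0,0],[[-0.06,0.05,-2.4],0,0.3],[[-0.06,0.05,-2.4],0,0.3],[[-0.06,0.05,-2.4],0,0.3]])

```text
t: 4.0
position: [0.4253, 0.2795, 0.027]
eef_rot: [0.613, 0.79, 0.002, 0.001]
wrist_force: [-0.7, -0.2, -1.0]
finger_gap: 0.0598
finger_force: 0.0
```

Request:
move_arm(moves=[[[0,0,0],0,0.4],[[0,0,0],0,0.5],[[0,0,0],0,0.6],[[0,0,0],0,0.6],[[0,0,0],0,0.6],[[0,0,0],0,0.6]])

```text
t: 4.6
position: [0.4241, 0.279, 0.0266]
eef_rot: [0.613, 0.79, 0.001, 0.0]
wrist_force: [-1.9, -1.0, 9.4]
finger_gap: 0.0466
finger_force: 60.3
```

Request:
move_arm(moves=[[[0,0,0.5],0,0.6],[[0,0,1.2],0,0.6],[[0,0,2],0,0.6],[[0,0,2.8],0,0.6],[[0,0,3],0,0.6],[[0,0,3],0,0.6]])

```text
t: 5.2
position: [0.4246, 0.2792, 0.1464]
eef_rot: [0.613, 0.79, 0.001, 0.001]
wrist_force: [0.7, -0.7, -2.9]
finger_gap: 0.0469
finger_force: 62.7
```

Request:
move_arm(moves=[[[0.8,-0.5,0],-0.2,0.6],[[1.6,-1,0],-0.4,0.6],[[2.4,-1.5,0],-0.6,0.6],[[3.2,-2,0],-0.8,0.6],[[4,-2.5,0],-0.98,0.6],[[4.47,-2.7,0],-0.98,0.6],[[4.47,-2.7,0],-0.98,0.6],[[4.47,-2.7,0],-0.98,0.6]])

```text
t: 6.0
position: [0.6011, 0.1702, 0.1426]
eef_rot: [0.666, 0.746, -0.002, -0.002]
wrist_force: [-0.0, -0.8, -2.8]
finger_gap: 0.0465
finger_force: 62.6
```

```bash
python3 - <<'E'
from h import *
for n in ('wrist','top'): grab(n,n[0]+'2')
a=cv2.imread('pics/w2.png'); b=cv2.imread('pics/t2.png')[110:260,180:420]
cv2.imwrite('pics/w2b.png',cv2.resize(a,(800,600),interpolation=cv2.INTER_CUBIC)); cv2.imwrite('pics/t2b.png',cv2.resize(b,None,fx=3.3,fy=3.3,interpolation=cv2.INTER_CUBIC))
s=state();print(s['t'],s['position'],s['eef_rot'],s['wrist_force'],s['moment'],s['finger_gap'])
E
```

```text
6.1 [0.60051738 0.17098455 0.14352889] [ 0.66510081  0.74675048 -0.00161371 -0.00142642] [ 0.29833005  0.24069244 -2.84439513] [-0.03997854 -0.00238807 -0.00376085] 0.04638168516765424
```

View pics/w2b.png

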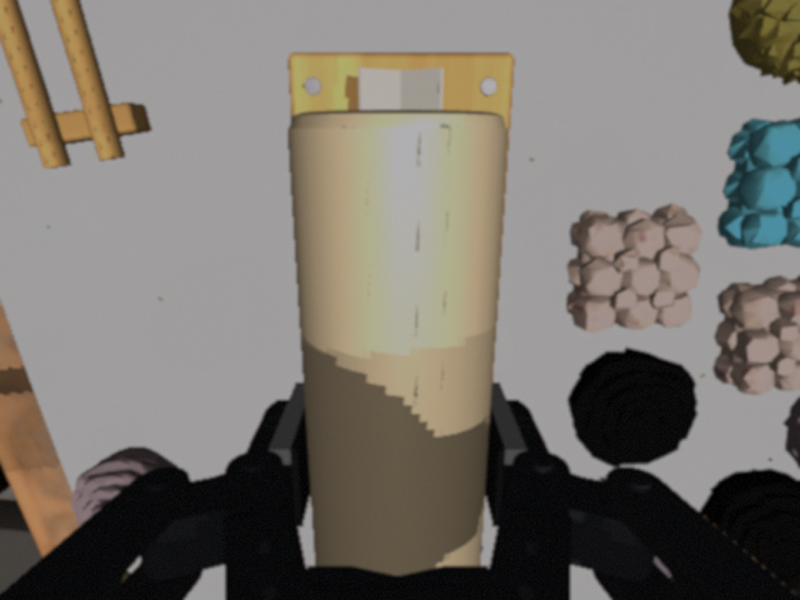

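The wrist view shows the loaf centred at about x=397, the rail at x=401 (359-443) and the board edge level at row 54. So it is aligned to about 1 mm. Now I'll compute the offset along the groove.

```bash
python3 - <<'E'
from h import *
c=ld('w2'); k=560/800
B=[atz(c,np.array(p)*k,.018) for p in ((290,54),(514,54))]; R=[atz(c,np.array(p)*k,.048) for p in ((359,68),(443,69))]
print(B,R); a=np.arctan2(*(B[1]-B[0])[[1,0]])-np.pi/2; print('yaw',a)
u=np.array([np.cos(a),np.sin(a),0]);v=np.array([-u[1],u[0],0])
m=(R[0]+R[1])/2; zc=.1435+.0218 
L=atz(c,np.array((399,113))*k,zc+.024); s=state(); p=np.array(s['position'])
print('rail mid',m,'board mid',(B[0]+B[1])/2)
for n,X in dict(loafrear=L,tcp=p,board=(B[0]+B[1])/2).items(): print(n,X,'x_cut',(X-m)@u-.205,'y',(X-m)@v)
Lm=[atz(c,np.array(q)*k,zc) for q in ((291,130),(508,130),(303,330),(496,330))]
print([((X-m)@v).round(4) for X in Lm])
E
```

```text
[array([0.53807317, 0.27838485, 0.018     ]), array([0.64271226, 0.29025449, 0.018     ])] [array([0.57341927, 0.2731717 , 0.048     ]), array([0.6085841 , 0.27677685, 0.048     ])]
yaw -1.4578450493256043
rail mid [0.59100168 0.27497427 0.048     ] board mid [0.59039271 0.28431967 0.018     ]
loafrear [0.59289859 0.25328968 0.1893    ] x_cut -0.18323977718047457 y -0.0005592796892051537
tcp [0.60051738 0.17098455 0.14352889] x_cut -0.10060039577362516 y -0.0022657536480503366
board [0.59039271 0.28431967 0.018     ] x_cut -0.21435448003516316 y 0.0004482386319155645
[np.float64(-0.0244), np.float64(0.0234), np.float64(-0.0245), np.float64(0.0237)]
```

Request:
move_arm(moves=[[[0,0,-0.6],0,0.6],[[0,0,-1.2],0,0.6],[[0,0,-1.7],0,0.6],[[0,0,-2.1],0,0.6],[[0,0,-2.3],0,0.6],[[0,0,-2.35],0,0.6],[[0,0,-2.35],0,0.6]])

```text
t: 6.8
position: [0.6025, 0.1713, 0.0515]
eef_rot: [0.665, 0.747, 0.0, -0.0]
wrist_force: [0.7, 0.2, -1.4]
finger_gap: 0.0463
finger_force: 62.7
```

Request:
move_arm(moves=[[[0,0,-0.04],0,0.6],[[0,0,-0.08],0,0.6],[[0,0,-0.08],0,0.6]])

```text
t: 7.1
position: [0.603, 0.1708, 0.0485]
eef_rot: [0.665, 0.747, 0.0, 0.0]
wrist_force: [-0.1, 0.9, -2.3]
finger_gap: 0.047
finger_force: 62.7
```

Request:
move_arm(moves=[[[0,0,-0.04],0,0.6],[[0,0,-0.06],0,0.6],[[0,0,-0.06],0,0.6]])

```text
t: 7.4
position: [0.6026, 0.1707, 0.0456]
eef_rot: [0.665, 0.747, -0.0, -0.0]
wrist_force: [0.2, -0.2, -2.7]
finger_gap: 0.0466
finger_force: 62.7
```

Request:
move_arm(moves=[[[0,0,-0.025],0,0.6],[[0,0,-0.025],0,0.6]])

```text
t: 7.6
position: [0.6027, 0.1708, 0.0446]
eef_rot: [0.665, 0.747, -0.0, -0.0]
wrist_force: [-0.0, -0.1, -1.8]
finger_gap: 0.0465
finger_force: 62.7
```

Request:
move_arm(moves=[[[0,0,-0.025],0,0.6],[[0,0,-0.025],0,0.6]])

```text
t: 7.8
position: [0.6028, 0.1708, 0.0442]
eef_rot: [0.665, 0.747, 0.0, 0.0]
wrist_force: [-0.9, -0.6, 0.7]
finger_gap: 0.0464
finger_force: 63.1
```

Request:
move_arm(moves=[[[0,0,-0.015],0,0.6],[[0,0,-0.015],0,0.3],[[0,0,-0.015],0,0.1],[[0,0,-0.015],0,0],[[0,0,-0.015],0,0]])

```text
t: 8.3
position: [0.6028, 0.1708, 0.043]
eef_rot: [0.665, 0.747, 0.0, 0.0]
wrist_force: [-0.3, 0.4, 0.1]
finger_gap: 0.0853
finger_force: 0.0
```

Request:
move_arm(moves=[[[0,0,0.6],0,0],[[0,0,1.5],0,0],[[0,0,2.5],0,0],[[-0.3,3,2.5],0,0.5],[[-0.3,3,2.5],0,1],[[-0.3,3,2.5],0,1],[[-0.3,3,2.5],0,1],[[-0.3,3,2.5],0,1]])

```text
t: 9.1
position: [0.5904, 0.2908, 0.1427]
eef_rot: [0.665, 0.747, -0.001, 0.0]
wrist_force: [-0.2, -0.9, 0.3]
finger_gap: 0.0124
finger_force: 0.0
```

```bash
python3 - <<'E'
from h import *
for n in ('wrist','top'): grab(n,n[0]+'3')
a=cv2.imread('pics/w3.png'); b=cv2.imread('pics/t3.png')[110:260,180:420]
cv2.imwrite('pics/3b.png',np.vstack([cv2.resize(a,(400,300)),cv2.resize(b,(400,250),interpolation=cv2.INTER_CUBIC)]))
s=state();print(s['t'],s['position'],s['eef_rot'],s['wrist_force'],s['finger_gap'])
E
```

```text
9.2 [0.59065215 0.2895913  0.14278694] [ 6.65501831e-01  7.46395982e-01 -5.84671366e-04  9.57849007e-05] [ 0.64525431 -0.02257067 -0.23828144] 0.0002552224525132012
```

View pics/3b.png

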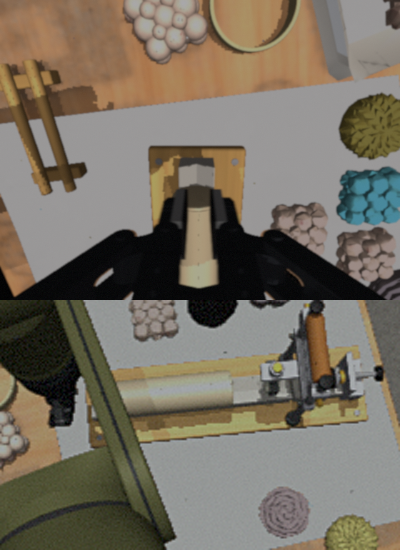

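The loaf lies straight in the groove, rear end just ahead of the shut fingers, roller side clear, bystanders in place. I'll lower the shut fingers behind the loaf.

Request:
move_arm(moves=[[[0,0,-0.6],0,1],[[0,0,-1.2],0,1],[[0,0,-1.8],0,1],[[0,0,-2.24],0,1],[[0,0,-2.24],0,1],[[0.05,-0.4,-2.24],0,1],[[0.05,-0.4,-2.24],0,1]])

```text
t: 9.9
position: [0.5939, 0.2723, 0.0546]
eef_rot: [0.666, 0.746, 0.0, 0.001]
wrist_force: [-0.1, -0.3, 0.2]
finger_gap: -0.0003
finger_force: 0.0
```

Request:
move_arm(moves=[[[0.01,-0.1,0],0,1],[[0.02,-0.2,0],0,1],[[0.035,-0.3,0],0,1],[[0.045,-0.4,0],0,1],[[0.055,-0.5,0],0,1],[[0.055,-0.5,0],0,1]])

```text
t: 10.5
position: [0.5952, 0.2543, 0.0536]
eef_rot: [0.665, 0.747, 0.0, 0.0]
wrist_force: [-0.3, -0.4, 0.2]
finger_gap: -0.0003
finger_force: 0.2
```

Request:
move_arm(moves=[[[0.01,-0.1,0],0,1],[[0.02,-0.2,0],0,1],[[0.035,-0.3,0],0,1]])

```text
t: 10.8
position: [0.5964, 0.2427, 0.0535]
eef_rot: [0.665, 0.747, 0.0, -0.0]
wrist_force: [-1.0, 2.0, 1.2]
finger_gap: 0.0001
finger_force: 1.2
```

```bash
python3 - <<'E'
from h import *
for n in ('wrist','scene'): grab(n,n[0]+'4')
a=cv2.imread('pics/w4.png'); b=cv2.imread('pics/s4.png')[90:260,205:365]
cv2.imwrite('pics/4b.png',np.hstack([cv2.resize(a,(400,300)),cv2.resize(b,(400,425),interpolation=cv2.INTER_CUBIC)[:300] if 0 else cv2.resize(b,(282,300),interpolation=cv2.INTER_CUBIC)]))
s=state();print(s['t'],s['position'],s['wrist_force'],s['finger_gap'])
E
```

```text
10.9 [0.59627455 0.24188008 0.05333856] [0.11448212 0.17324958 0.34265835] -0.0003099535179813014
```

View pics/4b.png

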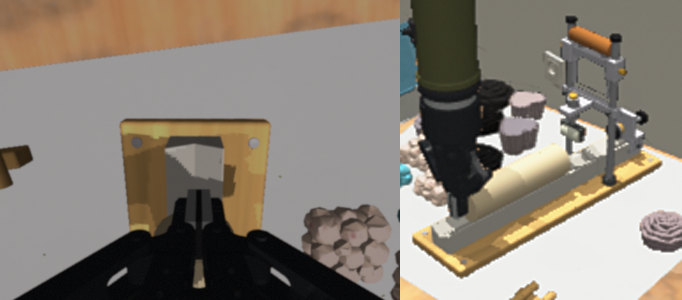

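The wrist and scene views show the fingers behind the loaf, with the loaf's front end at about (570,150), just short of the roller. I'll read the front position from the brightness profile along the loaf's top line.

```bash
python3 - <<'E'
from h import *
u=np.array([.1126,-.9936,0]);m=np.array([.591,.275,0]);v=np.array([.9936,.1126,0])
c=ld('s4'); im=c['color']
for y,z in ((0,.0893),(.012,.086),(-.015,.084)):
  print(y,[(x,*im[int(round(q[1])),int(round(q[0]))].tolist()) for x in range(-30,45,3) for q in [proj(c,m+u*(x/1000+.205)+v*y+[0,0,z])]])
E
```

```text
0 [(-30, 248, 246, 216), (-27, 247, 245, 215), (-24, 247, 245, 214), (-21, 248, 247, 218), (-18, 248, 246, 217), (-15, 248, 246, 217), (-12, 248, 246, 216), (-9, 248, 246, 216), (-6, 248, 246, 216), (-3, 248, 247, 217), (0, 248, 247, 218), (3, 248, 246, 215), (6, 247, 245, 218), (9, 239, 239, 236), (12, 239, 239, 236), (15, 238, 240, 237), (18, 241, 242, 240), (21, 236, 238, 235), (24, 106, 106, 105), (27, 81, 81, 82), (30, 102, 103, 92), (33, 111, 112, 100), (36, 127, 127, 113), (39, 145, 145, 129), (42, 154, 154, 138)]
0.012 [(-30, 242, 242, 235), (-27, 248, 244, 218), (-24, 241, 241, 238), (-21, 242, 242, 235), (-18, 240, 241, 237), (-15, 242, 241, 234), (-12, 248, 245, 219), (-9, 241, 241, 234), (-6, 248, 244, 218), (-3, 241, 240, 234), (0, 248, 243, 218), (3, 240, 240, 237), (6, 239, 237, 231), (9, 238, 223, 184), (12, 239, 239, 236), (15, 239, 239, 236), (18, 238, 239, 237), (21, 238, 239, 237), (24, 240, 241, 238), (27, 240, 241, 238), (30, 242, 243, 241), (33, 234, 235, 232), (36, 117, 118, 111), (39, 120, 119, 107), (42, 127, 127, 113)]
-0.015 [(-30, 242, 229, 186), (-27, 239, 226, 183), (-24, 242, 229, 187), (-21, 239, 226, 183), (-18, 242, 229, 187), (-15, 239, 225, 182), (-12, 236, 222, 178), (-9, 242, 229, 187), (-6, 239, 226, 184), (-3, 242, 230, 187), (0, 240, 226, 183), (3, 243, 230, 187), (6, 240, 226, 181), (9, 140, 130, 113), (12, 84, 84, 84), (15, 81, 81, 82), (18, 83, 82, 83), (21, 135, 136, 133), (24, 243, 244, 241), (27, 241, 242, 239), (30, 241, 242, 240), (33, 241, 242, 240), (36, 241, 242, 240), (39, 240, 241, 239), (42, 241, 242, 239)]
```

Request:
move_arm(moves=[[[0.01,-0.1,0],0,1],[[0.02,-0.2,0],0,1],[[0.035,-0.3,0],0,1],[[0.045,-0.4,0],0,1],[[0.055,-0.5,0],0,1]])

```text
t: 11.4
position: [0.5984, 0.2223, 0.0533]
eef_rot: [0.665, 0.747, -0.0, -0.0]
wrist_force: [0.1, 1.2, -0.1]
finger_gap: -0.0
finger_force: 1.0
```

Request:
move_arm(moves=[[[0.01,-0.08,0],0,1],[[0.02,-0.16,0],0,1],[[0.027,-0.24,0],0,1],[[0.036,-0.32,0],0,1],[[0.045,-0.4,0],0,1]])

```text
t: 11.9
position: [0.6002, 0.2067, 0.0535]
eef_rot: [0.665, 0.747, 0.0, -0.0]
wrist_force: [-0.6, 4.3, -0.6]
finger_gap: -0.0001
finger_force: 2.1
```

Request:
move_arm(moves=[[[0.01,-0.08,0],0,1],[[0.02,-0.16,0],0,1],[[0.027,-0.24,0],0,1],[[0.036,-0.32,0],0,1],[[0.045,-0.4,0],0,1]])

```text
t: 12.4
position: [0.6021, 0.1905, 0.0534]
eef_rot: [0.665, 0.747, -0.0, -0.0]
wrist_force: [-0.4, 3.9, -0.9]
finger_gap: -0.0
finger_force: 2.0
```

Request:
move_arm(moves=[[[0.01,-0.08,0],0,1],[[0.018,-0.16,0],0,1],[[0.027,-0.24,0],0,1],[[0.036,-0.32,0],0,1],[[0.045,-0.4,0],0,1]])

```text
t: 12.9
position: [0.6039, 0.1745, 0.0535]
eef_rot: [0.665, 0.747, -0.0, -0.0]
wrist_force: [0.1, 2.9, -0.4]
finger_gap: -0.0002
finger_force: 1.9
```

Request:
move_arm(moves=[[[0.005,-0.05,0],0,1],[[0.01,-0.1,0],0,1],[[0.015,-0.15,0],0,1],[[0.02,-0.2,0],0,1],[[0.025,-0.25,0],0,1]])

```text
t: 13.4
position: [0.6049, 0.1646, 0.0534]
eef_rot: [0.665, 0.747, -0.0, -0.0]
wrist_force: [-0.3, 3.1, -0.9]
finger_gap: -0.0
finger_force: 1.8
```

Request:
move_arm(moves=[[[0.003,-0.025,0],0,1],[[0.006,-0.05,0],0,1],[[0.008,-0.075,0],0,1]])

```text
t: 13.7
position: [0.6052, 0.1617, 0.0535]
eef_rot: [0.665, 0.747, -0.0, -0.0]
wrist_force: [0.1, 2.3, -1.4]
finger_gap: -0.0003
finger_force: 1.7
```

```bash
python3 - <<'E'
from fit import *
u=np.array([.1126,-.9936,0]);m=np.array([.591,.275,0]);v=np.array([.9936,.1126,0])
for p in ((670,185),(674,185),(684,185),(692,185),(706,180)):
    X=atz(T,t2(p),.072); print(p,(X-m)@u-.205,(X-m)@v)
for p in ((330,208),(340,207),(352,206)):
    X=atz(S,s2(p),.0653); print('S',p,(X-m)@u-.205,(X-m)@v)
E
```

```text
(670, 185) 0.12593771135066525 -0.00263782563866003
(674, 185) 0.12856880643451882 -0.002908300102309778
(684, 185) 0.13514469252999858 -0.0035842959169845854
(692, 185) 0.14040349773129981 -0.00412489687245335
(706, 180) 0.15002909227957248 -0.0017019176741916253
S (330, 208) 0.11507129968833399 0.003623576563154627
S (340, 207) 0.12320410969772491 -0.0014965376695425048
S (352, 206) 0.13271247724885313 -0.0079081273409114
```

Request:
move_arm(moves=[[[0.003,-0.025,0],0,1],[[0.006,-0.05,0],0,1]])

```text
t: 13.9
position: [0.6055, 0.1597, 0.0535]
eef_rot: [0.665, 0.747, -0.0, -0.0]
wrist_force: [-0.7, 3.2, -1.7]
finger_gap: 0.0002
finger_force: 1.7
```

Request:
move_arm(moves=[[[0.003,-0.025,0],0,1],[[0.006,-0.05,0],0,1],[[0.009,-0.075,0],0,1]])

```text
t: 14.2
position: [0.6058, 0.1567, 0.0535]
eef_rot: [0.665, 0.747, -0.0, -0.0]
wrist_force: [-0.1, 1.7, -1.1]
finger_gap: 0.0001
finger_force: 1.7
```

Request:
move_arm(moves=[[[0.003,-0.025,0],0,1],[[0.006,-0.05,0],0,1],[[0.009,-0.075,0],0,1]])

```text
t: 14.5
position: [0.6062, 0.1537, 0.0535]
eef_rot: [0.665, 0.747, -0.0, -0.0]
wrist_force: [0.1, 4.0, -0.6]
finger_gap: 0.0003
finger_force: 1.6
```

Request:
move_arm(moves=[[[0.003,-0.025,0],0,1],[[0.006,-0.05,0],0,1]])

```text
t: 14.7
position: [0.6064, 0.1517, 0.0535]
eef_rot: [0.665, 0.747, -0.0, -0.0]
wrist_force: [0.4, 2.8, -0.9]
finger_gap: 0.0002
finger_force: 1.6
```

Request:
move_arm(moves=[[[0.003,-0.025,0],0,1],[[0.006,-0.05,0],0,1],[[0.009,-0.075,0],0,1]])

```text
t: 15.0
position: [0.6068, 0.1487, 0.0535]
eef_rot: [0.665, 0.747, -0.0, -0.0]
wrist_force: [-1.1, 3.2, -1.5]
finger_gap: -0.0003
finger_force: 1.6
```

Request:
move_arm(moves=[[[0.003,-0.025,0],0,1],[[0.006,-0.05,0],0,1],[[0.009,-0.075,0],0,1]])

```text
t: 15.3
position: [0.6071, 0.1457, 0.0535]
eef_rot: [0.665, 0.747, -0.0, -0.0]
wrist_force: [-1.3, 3.9, -1.4]
finger_gap: -0.0
finger_force: 1.6
```

Request:
move_arm(moves=[[[0.003,-0.025,0],0,1],[[0.006,-0.05,0],0,1]])

```text
t: 15.5
position: [0.6074, 0.1437, 0.0535]
eef_rot: [0.665, 0.747, -0.0, -0.0]
wrist_force: [-0.9, 3.2, -0.8]
finger_gap: 0.0001
finger_force: 1.6
```

Request:
move_arm(moves=[[[0.003,-0.025,0],0,1],[[0.006,-0.05,0],0,1]])

```text
t: 15.7
position: [0.6076, 0.1417, 0.0535]
eef_rot: [0.665, 0.747, -0.0, -0.0]
wrist_force: [-1.3, 3.1, -2.0]
finger_gap: 0.0
finger_force: 1.6
```

Request:
move_arm(moves=[[[0.003,-0.025,0],0,1],[[0.006,-0.05,0],0,1]])

```text
t: 15.9
position: [0.6078, 0.1397, 0.0535]
eef_rot: [0.665, 0.747, -0.0, -0.0]
wrist_force: [-0.2, 4.3, -1.6]
finger_gap: -0.0001
finger_force: 1.6
```

Request:
move_arm(moves=[[[0.003,-0.025,0],0,1],[[0.006,-0.05,0],0,1]])

```text
t: 16.1
position: [0.6081, 0.1377, 0.0535]
eef_rot: [0.665, 0.747, -0.0, -0.0]
wrist_force: [-0.9, 3.1, -1.7]
finger_gap: -0.0002
finger_force: 1.5
```

Request:
move_arm(moves=[[[0.003,-0.025,0],0,1],[[0.006,-0.05,0],0,1]])

```text
t: 16.3
position: [0.6083, 0.136, 0.0535]
eef_rot: [0.665, 0.747, 0.0, -0.0]
wrist_force: [-1.6, 4.8, -1.3]
finger_gap: 0.0
finger_force: 2.7
```

Request:
move_arm(moves=[[[0.002,-0.0125,0],0,1],[[0.003,-0.02,0],0,1]])

```text
t: 16.5
position: [0.6084, 0.1357, 0.0535]
eef_rot: [0.665, 0.746, 0.0, -0.001]
wrist_force: [-1.9, 7.0, -1.2]
finger_gap: -0.0005
finger_force: 3.1
```

Request:
move_arm(moves=[[[0.002,-0.0125,0],0,1],[[0.003,-0.02,0],0,1]])

```text
t: 16.7
position: [0.6084, 0.1354, 0.0535]
eef_rot: [0.665, 0.746, 0.001, -0.001]
wrist_force: [-1.6, 8.0, -1.2]
finger_gap: 0.0001
finger_force: 3.8
```

Request:
move_arm(moves=[[[-0.002,0.02,0],0,1],[[-0.006,0.05,0],0,1],[[-0.02,0.2,0],0,1],[[-0.06,0.5,0],0,1],[[-0.1,1,0],0,1],[[-0.17,1.5,0.3],0,1],[[-0.17,1.5,1.3],0,1],[[-0.17,2.5,2.3],0,1]])

```text
t: 17.5
position: [0.6011, 0.2275, 0.1412]
eef_rot: [0.666, 0.746, -0.002, 0.0]
wrist_force: [1.6, 0.6, -0.7]
finger_gap: -0.0001
finger_force: 0.0
```

Request:
move_arm(moves=[[[0,0.5,1],0,1],[[0,1.5,2],0,1],[[0,2,2.5],0,1],[[0,2,2.5],0,1],[[0,2,2.5],0,1],[[0,2,2.5],0,1]])

```text
t: 18.1
position: [0.6007, 0.3084, 0.2391]
eef_rot: [0.665, 0.747, -0.002, -0.0]
wrist_force: [0.5, 0.5, -1.4]
finger_gap: -0.0001
finger_force: 0.0
```

```bash
python3 - <<'E'
from h import *
for n in ('scene','top'): grab(n,n[0]+'5')
a=cv2.imread('pics/s5.png')[90:240,205:405]; b=cv2.imread('pics/t5.png')[90:280,160:420]
cv2.imwrite('pics/5b.png',np.hstack([cv2.resize(a,(400,300),interpolation=cv2.INTER_CUBIC),cv2.resize(b,(400,300),interpolation=cv2.INTER_CUBIC)]))
s=state();print(s['t'],s['position'],s['wrist_force'])
E
```

```text
18.2 [0.60088655 0.30802245 0.23883555] [-0.14819608  0.28931533  0.78469629]
```

View pics/5b.png

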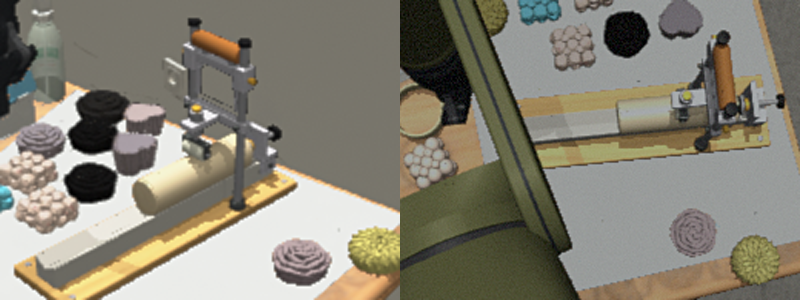

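The pictures show the loaf straight in the groove under the roller, its end at the stop, with rose, dahlia and cloud in place and the arm clear.

```bash
python3 -c "
from bench import workorder
print(workorder.finish_job())"
```

```text
the job is handed in; nothing more can be done
None
```

The loaf is lying in the groove under the roller with its end against the buffer, pressed at an estimated 5 N before I let go; the three loose soaps show no visible movement in the final pictures, and the job was handed in at about 18 s with the arm clear.

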